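# Hang a hooked pot on the bench conveyor rail

## Task

Hang the loose hooked pot, which stands upright on the bench, on the conveyor rail in the same way as its neighbour: lift its hook over the anti-jump lip, let the nose down onto the sprung strip behind it and feel along the strip for the gap, then lower until the hook is fully home, its bridge on the lip. Work gently: never press the pot or its hook against the rail harder than about 25 N. Let go of it hanging still and upright, and leave everything else on the bench where it is.

Things in the scene. Friction and masses are not known exactly. Their poses are not given: they have to be found in the camera images.
- hanger_grip (a point): Centre of the upright black grip block on top of the loose hooked pot, 177 mm above the pot's underside. The block is 16 mm thick (x), 34 mm wide (y), 50 mm tall: its top is 23 mm above this point, its foot, on the steel bridge, 27 mm below. Axes: z up, x from the pot towards its hook nose.
- hanger_seat (a point): Middle of the underside of the hook's bridge, 7 mm in +x from the grip centre and 33 mm below it; axes as hanger_grip. Flat steel hook, 24 mm wide (y), 6 mm thick: strap on the pot side (face 5 mm in -x from this point), bridge above, down-turned nose (inner face 5 mm in +x, outer face 11 mm) reaching 38 mm below this point. Opening for the lip: 10 mm.
- hanger: The loose hooked pot, 0.24 to 0.39 kg: an empty black square pot 85 x 85 x 80 mm (93 mm over the rim) with the steel strap hook on its +x wall, 200 mm high over all, standing with its nose turned away from the robot. Origin at the centre of the pot's underside; hanger_grip is at x 47, z 177 mm. Centre of mass about 17 mm in -x from the grip.
- rail: Fixed aluminium conveyor rail on two end posts, from y = -230 to +130 mm (16 mm posts close the ends). Origin on the bench below the middle of the lip; y along the rail, z up, x from the robot's side to the far side. Across it: the lip (front wall), an open trough 14 mm wide (x 2 to 16 mm) and a back wall 4 mm thick, as high as the lip.
- rail_lip (a point): Middle of the top edge of the anti-jump lip, 200 mm above the bench, axes as the rail's. The lip is 4 mm thick (x -2 to +2 mm); its front face reaches 70 mm down; metal, unyielding: come down on it slowly. Home: the hook's seat point on this edge (same height), nose in the strip's gap, pot on the robot's side. A nose resting on the strip leaves the seat point 10 to 16 mm higher.
- rail_strip (a point): Point on top of the sprung steel strip in the trough, 22 mm below the lip's top and 9 mm behind its middle plane, at y = 0. The strip yields downward from about 2 N, 1.3 N per mm, and bottoms 6 mm lower at about 9 N. Its one gap is 30 mm long in y and 19 mm deep, centred anywhere from y = -30 to +30 mm: not measured, so feel (or look) for it. The strip reaches at least y = -85 and +68 mm.
- neighbour (a point): Centre of the grip block of a pot of the same shape that hangs fixed on the rail at y = -160 mm, home as it should be. Behind it a grey drive unit, up to 20 mm higher than the lip.
- spare_pot: Loose square black pot without a hook, 90 x 90 x 85 mm, leave alone. Origin under its centre.
- jar: Loose glass jar, 60 mm across, 80 mm high, leave alone. Origin under its centre.
- clay_pot: Loose round clay pot, 80 mm across, 75 mm high, leave alone. Origin under its centre.
- trowel: Loose hand trowel lying flat, 310 mm long, 26 mm high, leave alone. Origin under the joint of blade and neck; x towards the blade's point.
- dibber: Loose round wooden stick, 22 mm thick, about 150 mm long, lying along its x, leave alone.
- offcut: Loose wooden offcut, 160 x 50 x 12 mm, lying along its x, leave alone.
There are look-alikes about, which are no part of the job. Leave any orange look-alike of the hanger alone.

How it is judged:
By the outcome, as a careful person would: the job done as asked, in the order asked, and still so for the second after the job is handed in, with the robot touching nothing.
It also fails if it takes over 53 s, if anything falls off the work surface, if the arm or the gripper's body presses on something with over 40 N, if the wrist force passes 120 N, or if a joint passes its speed limit or range.

## Robot

A 6-joint arm with a two-finger parallel gripper is mounted at the origin on the work surface. World frame = base frame: x ahead of the robot, y to its left, z up, the work surface at z = 0. Lengths are in m, angles in rad, forces in N, time in s.
With the tool pointing down it reaches from about 0.425 to 0.95 m from the base axis. Payload 3.5 kg.
Tool frame: the origin (TCP) lies at the very end of the fingers, on their centre line; the grasp point (between the pads) lies 19 mm behind it; z points along the fingers, x is the direction in which the jaws open and shut, and the axes are right-handed (so a half turn about z gives the same grasp; the last joint's range is limited). The gripper opens to 85 mm and grips with 20 to 120 N. Pads are 22 mm wide; open, the fingers measure 114 mm over their backs; the gripper's body (76 mm by 85 mm) begins 54 mm behind the grasp point. The pads swing forward as they close: fully open they stand 13 mm farther back than shut.
Start: joints at [-0.15, 0.286, 1.577, -0, 1.279, -0.15], TCP at [0.675, 0, 0.231] pointing down, gripper open.
Joint ranges: [-2.77, 2.77], [-0.9, 2.22], [0.21, 2.48], [-1.53, 4.67], [0.24, 2.81], [-2.84, 2.84]. Speed limits (rad/s): [2.79, 2.79, 3.14, 3.14, 3.14, 3.14].

## Interface

Orientations are given as [roll, pitch, yaw] about the fixed x, y, z axes, in that order (R = Rz(yaw) Ry(pitch) Rx(roll)).
In Python, from rig import env gives the robot as it stands.
- The arm moves only by the shell command python3 -m crank 'ROWS' [OPENING] [FORCE]. ROWS is JSON, a list of rows, each an object of numbers: "x", "y", "z": the shift along the tool's x, y, z in mm; "spin": the turn about the tool's z in degrees. In form: [{"x": .., "y": .., "z": .., "spin": ..}, ...]. A call has 1 to 5 rows; each row shifts and turns the commanded pose from where the row before left it, along the tool's axes as they then stand; what a row does not reach is not made up. A row lasts 1/10 s, in which the tool goes at most 50 mm and 8.59 degrees, less where a joint would pass 70% of its speed; a pose out of reach is approached as far as the arm can. A call with a gripper value outside its range is refused whole. OPENING is the finger opening in mm, from 0 to 85.4, set as the call begins (- or left out, the last holds). The fingers move at their own pace and stop on an object; FORCE is the grip in N (left out, the last holds). Time passes only in rows, so rows that do not move let the fingers close. It gives the time, the measured TCP pose, the force and the opening at its end, in the units of the state.
- env.observe(): the state, without advancing time (a new reading comes with each control period).
- env.capture(name): name is "scene" or "side" or "wrist"; returns a dict with "pixels" (480x640x3 uint8, blue, green, red), "z_map" (480x640 float32, m along the optical axis (not along the pixel's ray), 0 where there is no reading), "fx", "fy", "cx", "cy" (pixels), "R" (3x3) and "t" (3): a world point X has camera coordinates R X + t. Camera axes: x right, y down, z forward; pixel columns grow to the right and rows downward; lengths in m; the calibration is good to about 2 mm. A picture is of the moment at which its call begins.
- env.sign_off(): hands the job in, once; it reports no verdict.
The state is a dict: "time_s": time; "qpos": joint angles; "dq": joint speeds; "tau": joint torques, N m; "tcp_pos": TCP position; "orientation": TCP orientation; "contact_force": force on the tool from outside, world axes, zero at the start; "ft_torque": the same for the moment, N m; "opening": opening from 0.0 (shut) to 1.0 (fully open).
Only numpy, scipy, OpenCV 4.12 (cv2) and the standard library are available. Lean on these libraries where they do the work, as an engineer would, in place of code of your own. Each camera call takes 0.05 s, during which the arm holds its last target.

## Working session

There is one attempt and no reset: what is moved stays moved. The work goes in short steps, Python scripts to look and compute and a shell command to move; the robot and the scene stay as the last step left them, time stands still between calls to the robot, and variables do not carry over. Pictures are saved under pics/ and viewed, and the job is handed in when it is done.

```bash
ls; mkdir -p pics; cat > h.py <<'E'
from rig import env
import numpy as np, cv2
def snap(n,f):
    c=env.capture(n); cv2.imwrite('pics/%s.png'%f,c['pixels']); np.savez('pics/%s.npz'%f,**{k:np.array(v) for k,v in c.items()}); return c
def load(f): return dict(np.load('pics/%s.npz'%f))
def pts(c):
    v,u=np.mgrid[:480,:640]; z=c['z_map']
    P=np.stack([(u-c['cx'])/c['fx']*z,(v-c['cy'])/c['fy']*z,z],-1)
    return (P-c['t'])@c['R']
def st():
    s=env.observe(); print({k:np.round(s[k],4).tolist() for k in('time_s','tcp_pos','orientation','contact_force','ft_torque','opening','qpos')})
E
python3 - <<'E'
from h import *
st()
for n in('scene','side','wrist'): 
    c=snap(n,n+'0'); print(n,c['fx'],np.round(c['R'],3).tolist(),np.round(c['t'],3), np.round(-c['R'].T@c['t'],3))
E
```

```text
pics
{'time_s': 0.0, 'tcp_pos': [0.6743, 0.0001, 0.2299], 'orientation': [-3.1412, 0.0024, 0.0], 'contact_force': [-0.0074, 0.8061, 0.056], 'ft_torque': [0.0009, -0.0098, 0.0359], 'opening': 0.9989, 'qpos': [-0.15, 0.2872, 1.5782, -0.0, 1.2786, -0.15]}
scene 580.3293745926609 [[0.343, 0.939, 0.015], [0.652, -0.227, -0.723], [-0.676, 0.258, -0.691]] [-0.232 -0.184  2.115] [ 1.629 -0.37   1.331]
side 513.7663727105113 [[-0.92, -0.39, 0.026], [-0.205, 0.424, -0.882], [0.333, -0.817, -0.47]] [0.472 0.211 1.096] [0.112 0.991 0.69 ]
wrist 342.90267221662936 [[1.0, -0.0, -0.004], [0.001, -0.955, 0.296], [-0.004, -0.296, -0.955]] [-0.673 -0.039  0.38 ] [0.675 0.075 0.372]
```

View pics/scene0.png

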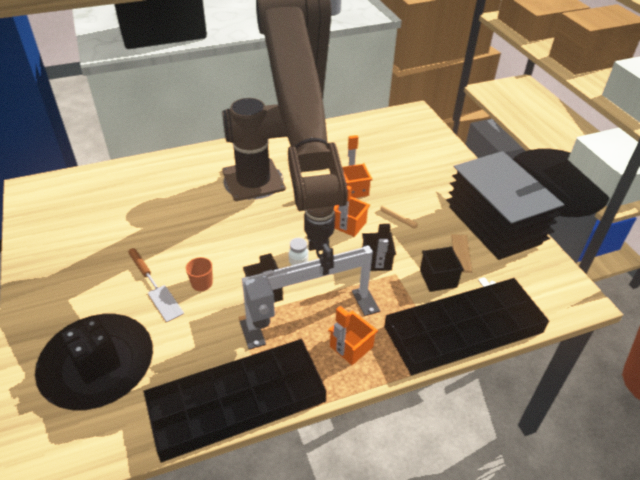

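View pics/side0.png

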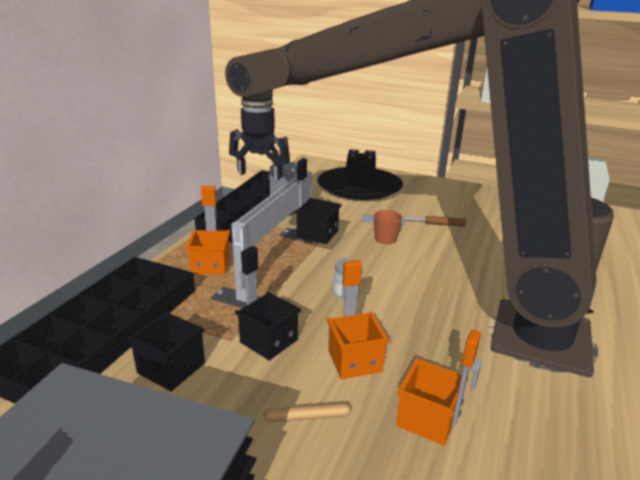

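View pics/wrist0.png

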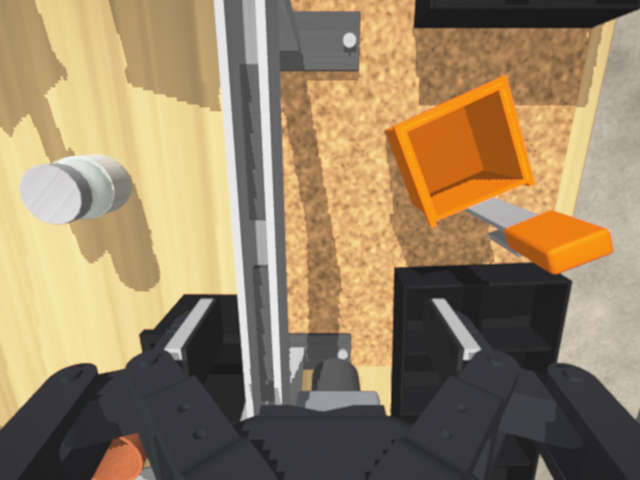

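```bash
python3 - <<'E'
from h import *
a=cv2.imread('pics/side0.png')[140:380,180:380]; cv2.imwrite('pics/side0c.png',cv2.resize(a,None,fx=2.5,fy=2.5,interpolation=cv2.INTER_CUBIC))
a=cv2.imread('pics/wrist0.png')[0:420,200:330]; cv2.imwrite('pics/wrist0c.png',cv2.rotate(cv2.resize(a,None,fx=1.9,fy=1.9),cv2.ROTATE_90_CLOCKWISE))
a=cv2.imread('pics/scene0.png')[200:350,230:430]; cv2.imwrite('pics/scene0c.png',cv2.resize(a,None,fx=4,fy=4,interpolation=cv2.INTER_CUBIC))
E
```

```text
(no output)
```

View pics/side0c.png

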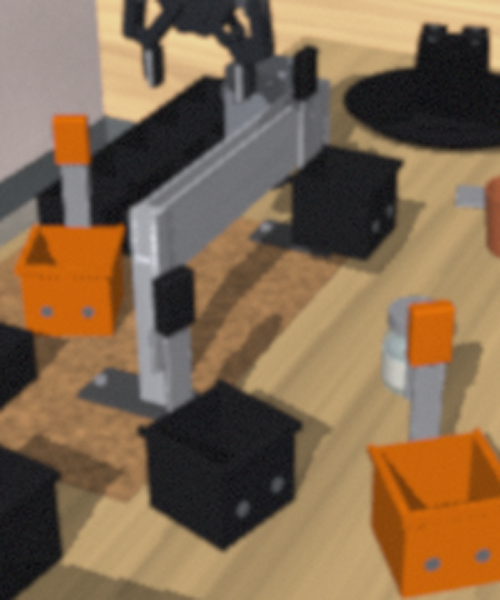

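View pics/wrist0c.png

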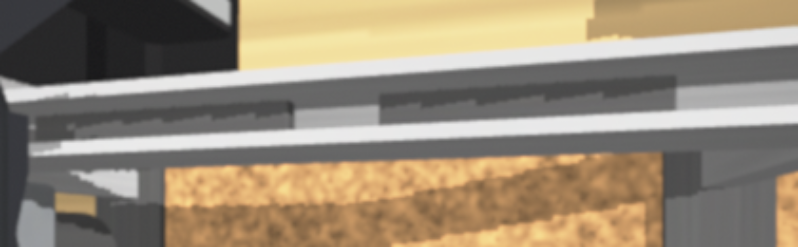

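View pics/scene0c.png

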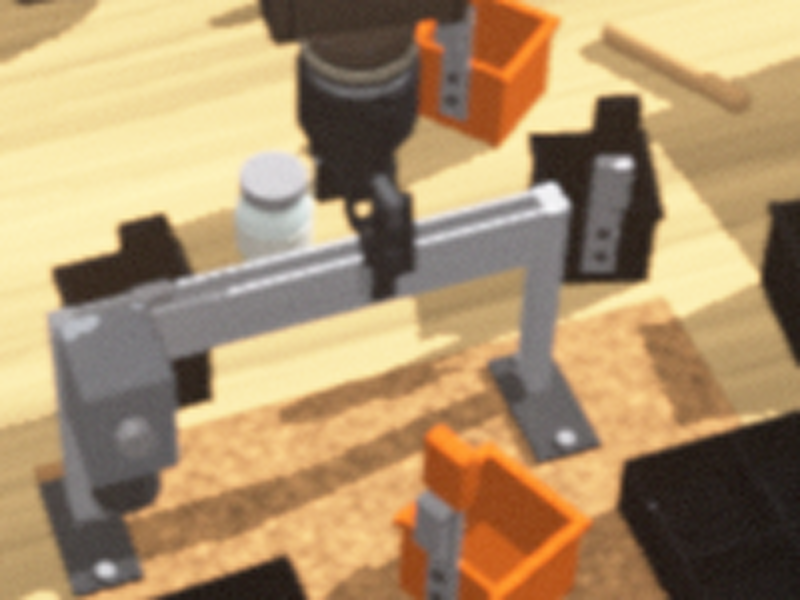

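```bash
python3 - <<'E'
from h import *
np.set_printoptions(suppress=True,linewidth=200,precision=1)
c=load('wrist0');P=pts(c)*1000
# depth rail tops
m=(abs(P[...,2]-200)<6)&(abs(P[...,1])<300)&(c['z_map']>0)
for r in range(10,400,30):
    cols=np.where(m[r,200:330])[0]+200
    if len(cols): print(r,[(int(k),P[r,k].round(1).tolist()) for k in (cols[0],cols[len(cols)//2],cols[-1])])
for r in (100,180,240,250,300):
    print('row',r);print(P[r,225:292:2][:, [0,2]].T, c['pixels'][r,225:292:2].mean(-1))
print('trough profile')
for r in range(20,400,8):
    # points with z between 150 and 195 in trough between
    k=[j for j in range(215,300) if 150<P[r,j,2]<194]
    print(r, [ (P[r,j].round(0).astype(int).tolist(), int(c['pixels'][r,j].mean())) for j in k[::4]][:6])
E
```

```text
10 [(215, [627.2, 125.7, 199.2]), (227, [631.4, 127.0, 194.7]), (266, [649.1, 126.6, 196.1])]
40 [(218, [627.3, 114.2, 198.5]), (228, [631.2, 114.7, 196.0]), (267, [649.0, 114.6, 196.4])]
70 [(220, [627.2, 101.9, 198.8]), (231, [631.2, 102.5, 194.4]), (269, [649.1, 102.5, 194.7])]
100 [(222, [627.4, 88.9, 200.3]), (232, [631.3, 89.2, 197.2]), (270, [649.1, 89.3, 195.6])]
130 [(225, [627.3, 75.6, 199.0]), (235, [631.1, 75.6, 194.7]), (271, [649.0, 75.6, 195.3])]
160 [(227, [627.3, 61.5, 199.7]), (237, [630.9, 61.1, 194.1]), (273, [649.2, 61.1, 194.1])]
190 [(230, [627.6, 46.7, 199.7]), (265, [645.2, 46.6, 199.3]), (274, [649.1, 45.8, 194.4])]
220 [(232, [627.3, 31.0, 199.2]), (241, [631.1, 30.1, 195.7]), (275, [649.1, 30.1, 195.7])]
250 [(234, [627.0, 14.4, 199.0]), (243, [630.8, 13.0, 195.0]), (276, [649.0, 13.4, 196.0])]
280 [(238, [627.9, -3.0, 199.1]), (246, [631.2, -5.1, 194.4]), (277, [648.9, -4.1, 196.5])]
310 [(239, [626.9, -21.8, 198.4]), (271, [645.2, -21.4, 199.1]), (279, [649.1, -23.8, 194.7])]
340 [(242, [627.6, -40.6, 199.6]), (250, [630.9, -44.2, 194.2]), (280, [649.1, 
[... 9467 characters left out ...]
[631, -72, 180], 100), ([633, -74, 177], 73), ([636, -73, 178], 105), ([639, -73, 178], 106), ([641, -74, 177], 198)]
372 [([631, -68, 194], 100), ([631, -76, 183], 100), ([633, -80, 178], 74), ([635, -80, 178], 80), ([638, -80, 178], 106), ([641, -80, 178], 161)]
380 [([631, -75, 192], 101), ([631, -84, 181], 99), ([633, -87, 178], 74), ([636, -87, 177], 92), ([639, -87, 178], 94), ([641, -88, 177], 200)]
388 [([631, -82, 190], 100), ([631, -91, 180], 96), ([633, -94, 177], 73), ([636, -94, 177], 76), ([639, -93, 178], 74), ([649, -81, 191], 99)]
396 [([631, -86, 193], 100), ([631, -96, 182], 99), ([633, -101, 177], 72), ([636, -101, 177], 76), ([639, -100, 178], 74), ([649, -86, 193], 98)]
```

```bash
python3 - <<'E'
from h import *
np.set_printoptions(suppress=True,linewidth=200,precision=1)
for n in('side0','scene0'):
    c=load(n);P=pts(c)*1000;g=c['pixels'].max(-1).astype(int)
    reg=(P[...,0]>480)&(P[...,0]<660)&(P[...,1]>110)&(P[...,1]<330)&(c['z_map']>0)
    m=reg&(P[...,2]>157)&(P[...,2]<210)
    print(n,m.sum())
    for lo,hi in((145,155),(160,170),(170,180),(180,190),(190,197),(197,203)):
        k=reg&(P[...,2]>lo)&(P[...,2]<hi)&(g<70)
        if k.sum(): q=P[k];print('dark',lo,k.sum(),q.min(0),q.max(0),q.mean(0), g[k].mean())
    k=reg&(P[...,2]>195)&(g<90); q=P[k]
    if len(q)>4: print('rect',cv2.minAreaRect(q[:,:2].astype(np.float32)))
    k=reg&(P[...,2]>74)&(P[...,2]<84)&(g<70)&(P[...,1]<290); q=P[k]
    print('rim',len(q),cv2.minAreaRect(q[:,:2].astype(np.float32)),q.min(0),q.max(0))
    k=reg&(P[...,2]>90)&(P[...,2]<200)&(g>=90)&(P[...,1]>145); q=P[k]
    if len(q):print('steel',len(q),cv2.minAreaRect(q[:,:2].astype(np.float32)),q.min(0),q.max(0))
E
```

```text
side0 954
dark 145 5 [556.4 235.9 154.3] [564.6 260.7 155. ] [559.9 248.5 154.7] 62.6
dark 160 68 [553.  233.9 160.3] [573.4 264.4 169.8] [561.1 250.9 164.9] 32.39705882352941
dark 170 74 [552.1 232.9 170.3] [573.1 264.5 180. ] [561.4 251.6 175.2] 33.7027027027027
dark 180 65 [555.1 235.4 180.3] [572.6 264.1 189.9] [561.7 252.9 185.4] 31.0
dark 190 46 [554.1 235.2 190. ] [572.4 263.6 196.8] [561.3 251.  193.6] 31.956521739130434
dark 197 76 [554.2 228.  197.1] [573.1 263.6 202.8] [563.3 247.7 200.6] 39.0
rect ((565.269775390625, 246.18948364257812), (34.5257682800293, 17.388673782348633), 73.46635437011719)
rim 321 ((519.771728515625, 256.39532470703125), (90.35819244384766, 90.86186218261719), 74.96470642089844) [480.1 202.8  74. ] [575.2 289.9  83.9]
steel 873 ((602.4064331054688, 206.4772186279297), (33.86940002441406, 132.35671997070312), 37.365142822265625) [558.3 145.3  90.5] [655.7 263.8 199.8]
scene0 503
dark 145 6 [563.7 226.8 148.2] [572.1 257.9 154.2] [567.  243.4 152.2] 55.166666666666664
dark 160 32 [557.6 225.4 160.2] [577.4 256.1 169.8] [568.9 239.5 164.4] 50.25
dark 170 25 [560.4 227.  170.5] [575.9 255.1 179.3] [570.1 239.4 174.9] 50.8
dark 180 28 [563.2 224.4 181.3] [577.4 251.2 189.7] [569.8 238.8 185.3] 51.5
dark 190 16 [562.7 226.7 190. ] [577.7 249.1 196.8] [569.3 239.5 194.1] 52.1875
dark 197 20 [560.1 227.5 197. ] [576.5 251.6 202.7] [567.6 239.9 199.7] 57.1
rect ((568.2523193359375, 240.6038818359375), (25.965465545654297, 14.388764381408691), 66.24296569824219)
rim 62 ((529.839599609375, 251.2233123779297), (97.1504135131836, 68.86592102050781), 9.254843711853027) [480.1 212.9  74.7] [574.7 289.5  83.6]
steel 381 ((602.7078247070312, 200.5050048828125), (35.69977569580078, 150.12413024902344), 41.37736511230469) [552.9 145.1  90.1] [655.7 259.  199.9]
```

```bash
python3 -m crank '[{"x":-20,"y":-42,"z":-10},{"x":-20,"y":-42,"z":-10},{"x":-20,"y":-42,"z":-10},{"x":-20,"y":-42,"z":-10},{"x":-20,"y":-42,"z":-10}]'
python3 -m crank '[{"x":-10,"y":-36},{"spin":8},{"spin":8},{"x":0},{"x":0}]' 50
python3 - <<'E'
from h import *
st(); snap('wrist','wrist1')
E
```

```text
{'time_s': 0.15, 'tcp_pos': [0.6745, 0.0001, 0.2302], 'orientation': [-3.1413, 0.0018, 0.0], 'contact_force': [0.7217, -0.7553, 0.0978], 'ft_torque': [0.0446, -0.0027, -0.003], 'opening': 1.0008, 'qpos': [-0.15, 0.287, 1.5779, -0.0, 1.2786, -0.15]}invalid input
invalid input
```

View pics/wrist1.png

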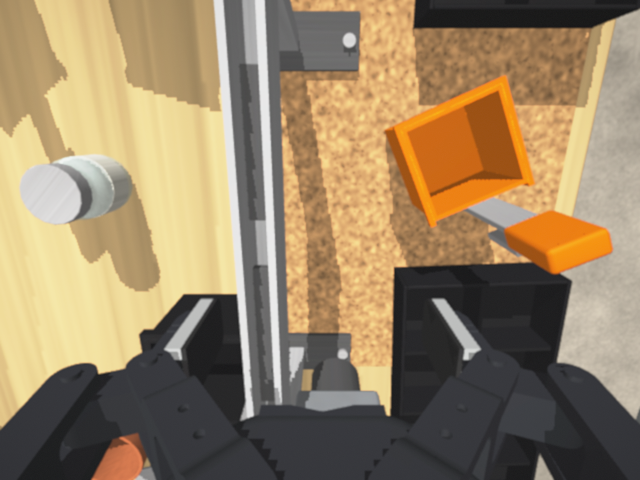

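Refused: rows likely need all four keys.

```bash
python3 -m crank '[{"x":-20,"y":-42,"z":-10,"spin":0},{"x":-20,"y":-42,"z":-10,"spin":0},{"x":-20,"y":-42,"z":-10,"spin":0},{"x":-20,"y":-42,"z":-10,"spin":0},{"x":-20,"y":-42,"z":-10,"spin":0}]' && 
python3 -m crank '[{"x":-10,"y":-36,"z":0,"spin":0},{"x":0,"y":0,"z":0,"spin":8},{"x":0,"y":0,"z":0,"spin":8},{"x":0,"y":0,"z":0,"spin":0},{"x":0,"y":0,"z":0,"spin":0}]' 50
python3 - <<'E'
from h import *
st(); snap('wrist','wrist2')
E
```

```text
time_s: 0.7
tcp_pos: [0.5738, 0.2115, 0.2816]
orientation: [-3.142, 0.0, -0.0]
contact_force: [0.6, 1.3, -0.0]
opening: 1.002
time_s: 1.2
tcp_pos: [0.5649, 0.246, 0.2811]
orientation: [3.141, 0.0, -0.276]
contact_force: [-0.3, -0.1, -0.0]
opening: 0.588
{'time_s': 1.2, 'tcp_pos': [0.5649, 0.246, 0.2811], 'orientation': [3.1414, 0.0004, -0.2764], 'contact_force': [-0.2885, -0.0908, -0.0136], 'ft_torque': [-0.0138, -0.0148, 0.0639], 'opening': 0.5877, 'qpos': [0.2462, 0.1242, 1.6746, 0.0, 1.3432, 0.5225]}
```

View pics/wrist2.png

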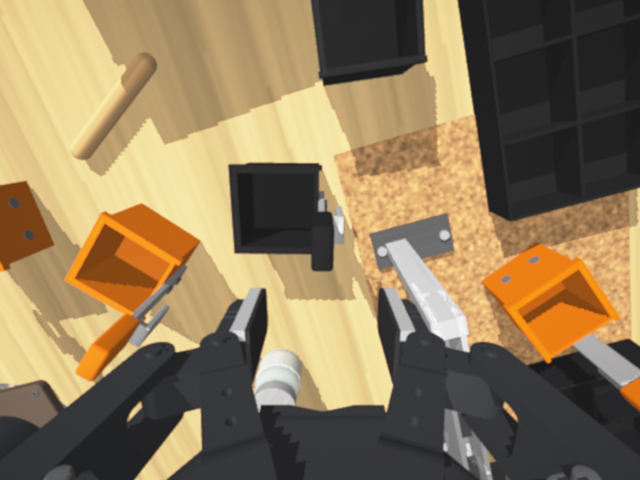

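```bash
python3 - <<'E'
from h import *
np.set_printoptions(suppress=True,linewidth=200,precision=1)
c=load('wrist2');P=pts(c)*1000;g=c['pixels'].max(-1).astype(int)
reg=np.zeros((480,640),bool);reg[150:280,220:345]=1
k=reg&(P[...,2]>196)&(P[...,2]<204);q=P[k];print(len(q),cv2.minAreaRect(q[:,:2].astype(np.float32)),q.mean(0))
for lo,hi in((197.5,203),(198,202.5)):
    k=(reg&(P[...,2]>lo)&(P[...,2]<hi)).astype(np.uint8)
    n=cv2.connectedComponentsWithStats(k); print(n[2])
k=reg&(P[...,2]>76)&(P[...,2]<84)&(g<80);q=P[k];print('rim',len(q),cv2.minAreaRect(q[:,:2].astype(np.float32)),q.mean(0))
print('rail end')
m=(abs(P[...,2]-200)<5)&(P[...,0]>600);q=P[m];print(len(q),q.min(0),q.max(0))
E
```

```text
1043 ((564.2066040039062, 243.03985595703125), (33.56025314331055, 15.980304718017578), 73.51082611083984) [564.3 243.6 199. ]
[[     0      0    640    480 306228]
 [   311    226     24     46    972]]
[[     0      0    640    480 306294]
 [   311    226     24     46    906]]
rim 1948 ((518.1353149414062, 256.4520263671875), (91.74461364746094, 89.75141906738281), 73.33414459228516) [510.2 266.6  79.4]
rail end
1410 [624.9  -4.8 195. ] [651.  165.6 201.3]
```

```bash
python3 -m crank '[{"x":0,"y":3,"z":0,"spin":0.7},{"x":0,"y":0,"z":40,"spin":0},{"x":0,"y":0,"z":40,"spin":0},{"x":0,"y":0,"z":25,"spin":0},{"x":0,"y":0,"z":16,"spin":0}]' &&
python3 -m crank '[{"x":0,"y":0,"z":0,"spin":0},{"x":0,"y":0,"z":0,"spin":0}]'
python3 - <<'E'
from h import *
st(); snap('wrist','wrist3')
E
```

```text
time_s: 1.75
tcp_pos: [0.5629, 0.2423, 0.1573]
orientation: [3.139, 0.004, -0.292]
contact_force: [0.1, 0.0, -0.6]
opening: 0.588
time_s: 1.95
tcp_pos: [0.565, 0.2431, 0.1615]
orientation: [-3.141, -0.001, -0.292]
contact_force: [-0.5, -0.4, -0.2]
opening: 0.588
{'time_s': 1.95, 'tcp_pos': [0.565, 0.2431, 0.1615], 'orientation': [-3.1408, -0.0014, -0.2915], 'contact_force': [-0.4717, -0.4397, -0.2355], 'ft_torque': [0.0227, 0.0129, -0.0081], 'opening': 0.5879, 'qpos': [0.2416, 0.2203, 1.7892, -0.0, 1.1305, 0.5331]}
```

View pics/wrist3.png

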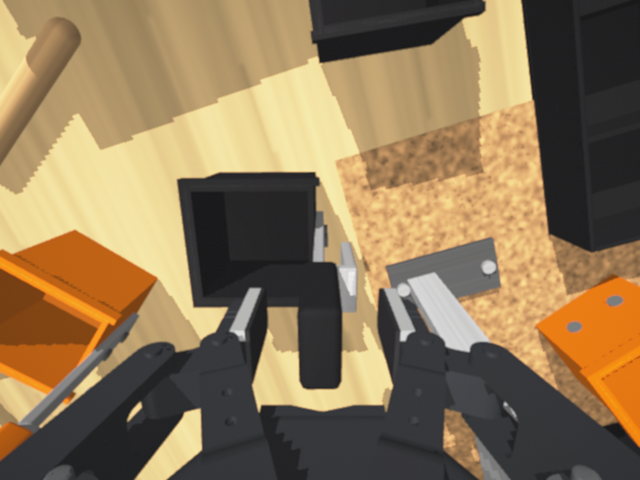

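Wrist picture: the block (320,325) sits centred between the open pads (240 and 400). Closing and lifting a little.

```bash
python3 -m crank '[{"x":0,"y":0,"z":0,"spin":0},{"x":0,"y":0,"z":0,"spin":0},{"x":0,"y":0,"z":0,"spin":0},{"x":0,"y":0,"z":0,"spin":0},{"x":0,"y":0,"z":0,"spin":0}]' 5 50 &&
python3 -m crank '[{"x":0,"y":0,"z":0,"spin":0},{"x":0,"y":0,"z":0,"spin":0},{"x":0,"y":0,"z":-5,"spin":0},{"x":0,"y":0,"z":-10,"spin":0},{"x":0,"y":0,"z":0,"spin":0}]'
python3 -m crank '[{"x":0,"y":0,"z":0,"spin":0},{"x":0,"y":0,"z":0,"spin":0}]'
python3 - <<'E'
from h import *
st()
E
```

```text
time_s: 2.5
tcp_pos: [0.565, 0.2434, 0.162]
orientation: [-3.14, -0.002, -0.291]
contact_force: [-1.1, 0.8, 5.7]
opening: 0.185
time_s: 3.0
tcp_pos: [0.5646, 0.2433, 0.1762]
orientation: [-3.141, -0.001, -0.291]
contact_force: [-0.1, 0.0, -2.4]
opening: 0.181
time_s: 3.2
tcp_pos: [0.5638, 0.243, 0.1747]
orientation: [3.141, 0.001, -0.291]
contact_force: [-1.0, 0.2, -1.8]
opening: 0.181
{'time_s': 3.2, 'tcp_pos': [0.5638, 0.243, 0.1747], 'orientation': [3.141, 0.001, -0.2914], 'contact_force': [-1.0263, 0.1818, -1.802], 'ft_torque': [0.0121, -0.0848, 0.0129], 'opening': 0.1813, 'qpos': [0.242, 0.2055, 1.7809, -0.0, 1.1563, 0.5334]}
```

```bash
python3 -m crank '[{"x":0,"y":0,"z":-40,"spin":0},{"x":0,"y":0,"z":-40,"spin":0},{"x":0,"y":0,"z":-35,"spin":0},{"x":0,"y":0,"z":0,"spin":-8.4},{"x":0,"y":0,"z":0,"spin":-8.3}]' &&
python3 -m crank '[{"x":5,"y":20,"z":0,"spin":0},{"x":11,"y":40,"z":0,"spin":0},{"x":11,"y":40,"z":0,"spin":0},{"x":11,"y":40,"z":0,"spin":0},{"x":10,"y":30,"z":0,"spin":0}]'&&
python3 -m crank '[{"x":10,"y":31,"z":0,"spin":0},{"x":0,"y":0,"z":0,"spin":0},{"x":0,"y":0,"z":0,"spin":0},{"x":0,"y":0,"z":0,"spin":0},{"x":0,"y":0,"z":0,"spin":0}]'
python3 - <<'E'
from h import *
st(); snap('wrist','wrist4');snap('side','side4');snap('scene','scene4'); st()
a=cv2.imread('pics/side4.png')[100:340,180:380]; b=cv2.imread('pics/scene4.png')[170:370,230:430]
cv2.imwrite('pics/c4.png',np.hstack([cv2.resize(a,(400,480)),cv2.resize(b,(400,400))[:] if 0 else cv2.resize(b,(400,480))]))
E
```

```text
time_s: 3.7
tcp_pos: [0.5647, 0.2433, 0.2922]
orientation: [-3.141, -0.003, 0.006]
contact_force: [-0.1, 0.4, -3.2]
opening: 0.181
time_s: 4.2
tcp_pos: [0.6122, 0.0709, 0.2896]
orientation: [3.141, 0.001, -0.001]
contact_force: [0.8, -0.0, -2.6]
opening: 0.18
time_s: 4.7
tcp_pos: [0.6218, 0.0433, 0.2902]
orientation: [-3.141, 0.0, 0.002]
contact_force: [-1.0, 0.2, -2.0]
opening: 0.182
{'time_s': 4.7, 'tcp_pos': [0.6218, 0.0433, 0.2902], 'orientation': [-3.1413, 0.0003, 0.0015], 'contact_force': [-0.9834, 0.2118, -2.0433], 'ft_torque': [-0.0284, -0.0912, -0.0205], 'opening': 0.1824, 'qpos': [-0.0931, 0.1351, 1.6463, 0.0003, 1.3606, -0.0947]}
{'time_s': 4.85, 'tcp_pos': [0.622, 0.0431, 0.2904], 'orientation': [-3.1415, -0.0001, 0.0013], 'contact_force': [0.0875, 0.453, -2.8256], 'ft_torque': [-0.0127, 0.0017, 0.0009], 'opening': 0.1839, 'qpos': [-0.0934, 0.135, 1.646, 0.0001, 1.3606, -0.0948]}
```

View pics/wrist4.png

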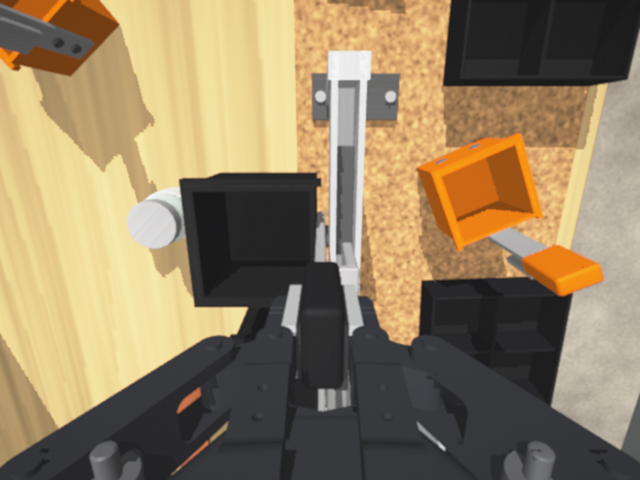

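View pics/c4.png

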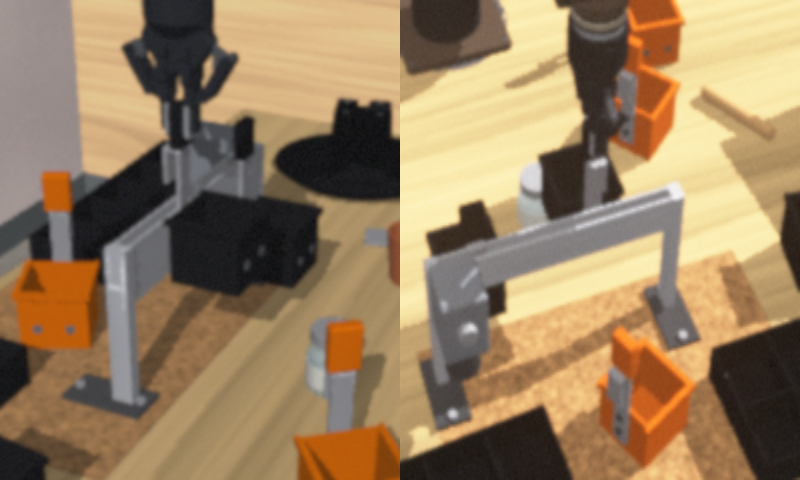

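```bash
python3 - <<'E'
from h import *
np.set_printoptions(suppress=True,linewidth=200,precision=1)
c=load('wrist4');P=pts(c)*1000;g=c['pixels'].max(-1).astype(int)
reg=np.zeros((480,640),bool);reg[255:395,290:350]=1
for lo,hi in((322,335),(326,334)):
    k=reg&(P[...,2]>lo)&(P[...,2]<hi)&(g<70);q=P[k];print(len(q),cv2.minAreaRect(q[:,:2].astype(np.float32)),q.mean(0))
print('bridge')
for r in (248,255,262,268,274):print(r,P[r,312:366:2].astype(int)[:,[0,1,2]].tolist())
for r in (100,160,200): 
    k=[j for j in range(320,375) if abs(P[r,j,2]-200)<2.2]; print(r,P[r,k[0]],P[r,k[-1]])
k=np.zeros((480,640),bool);k[165:310,175:325]=1;k&=(P[...,2]>203)&(P[...,2]<216)&(g<80);q=P[k];print('rim',cv2.minAreaRect(q[:,:2].astype(np.float32)),q[:,2].mean())
E
```

```text
4230 ((621.5853881835938, 43.07737731933594), (19.832809448242188, 34.93629837036133), 3.5842418670654297) [621.6  45.1 327.1]
3614 ((621.5651245117188, 43.399620056152344), (19.832809448242188, 33.61296844482422), 3.5842418670654297) [621.6  43.9 327.4]
bridge
248 [[614, 40, 206], [615, 41, 208], [617, 54, 245], [619, 54, 245], [620, 54, 245], [621, 54, 245], [622, 53, 244], [626, -29, 1], [628, -29, 1], [627, 38, 199], [628, 37, 198], [629, 38, 199], [632, 30, 177], [633, 30, 176], [635, 30, 177], [636, 31, 178], [634, 53, 244], [635, 53, 244], [636, 54, 246], [637, 54, 245], [638, 54, 245], [645, 35, 190], [645, 38, 198], [647, 38, 200], [648, 38, 198], [674, -29, 1], [676, -29, 0]]
255 [[614, 35, 207], [615, 36, 208], [618, 54, 258], [619, 54, 257], [620, 54, 257], [621, 54, 256], [622, 54, 257], [626, -38, 2], [628, -38, 2], [627, 33, 199], [628, 33, 199], [630, 32, 198], [633, 18, 159], [634, 18, 158], [636, 18, 158], [633, 46, 235], [633, 52, 252], [634, 53, 256], [635, 53, 256], [636, 54, 257], [637, 54, 258], [638, 54, 256], [645, 33, 199], [647, 32, 198], [648, 33, 199], [6
[... 888 characters left out ...]
-58, 0]]
274 [[617, 59, 296], [618, 59, 296], [618, 59, 294], [619, 59, 295], [620, 59, 296], [621, 59, 295], [622, 59, 296], [623, 59, 295], [624, 59, 295], [625, 59, 295], [625, 59, 295], [626, 58, 294], [627, 58, 294], [628, 58, 293], [629, 56, 288], [631, 52, 278], [632, 51, 276], [633, 51, 277], [634, 51, 276], [635, 51, 277], [636, 51, 277], [636, 52, 278], [638, 52, 278], [639, 51, 277], [672, -67, 0], [675, -66, 0], [678, -66, 0]]
100 [627.5 137.2 199.2] [649.  137.2 199.1]
160 [627.2 100.1 199. ] [648.5 100.1 199.3]
200 [627.5  73.4 200.1] [648.8  73.2 198.9]
rim ((573.6513061523438, 41.899261474609375), (91.50582122802734, 93.42597961425781), 0.06066520884633064) 207.41357693382682
```

```bash
python3 -m crank '[{"x":0.8,"y":0,"z":20,"spin":0},{"x":0,"y":0,"z":15,"spin":0},{"x":0,"y":0,"z":8,"spin":0},{"x":0,"y":0,"z":4,"spin":0},{"x":0,"y":0,"z":1,"spin":0}]' &&
python3 -m crank '[{"x":0,"y":0,"z":1,"spin":0},{"x":0,"y":0,"z":1,"spin":0},{"x":0,"y":0,"z":1,"spin":0},{"x":0,"y":0,"z":0,"spin":0}]'
python3 -m crank '[{"x":0,"y":0,"z":1,"spin":0},{"x":0,"y":0,"z":1,"spin":0},{"x":0,"y":0,"z":0,"spin":0}]'
```

```text
time_s: 5.35
tcp_pos: [0.6228, 0.0422, 0.2417]
orientation: [-3.142, 0.001, 0.0]
contact_force: [0.1, -0.5, -2.0]
opening: 0.184
time_s: 5.75
tcp_pos: [0.623, 0.0421, 0.2396]
orientation: [3.142, -0.0, -0.0]
contact_force: [-0.6, 0.2, -3.6]
opening: 0.184
time_s: 6.05
tcp_pos: [0.6229, 0.0422, 0.2371]
orientation: [-3.142, 0.0, -0.0]
contact_force: [0.1, 0.3, -2.2]
opening: 0.18
```

```bash
for i in 1; do python3 -m crank '[{"x":0,"y":0,"z":1,"spin":0},{"x":0,"y":0,"z":0,"spin":0}]'; done
python3 -m crank '[{"x":0,"y":0,"z":1,"spin":0},{"x":0,"y":0,"z":0,"spin":0}]'
python3 -m crank '[{"x":0,"y":0,"z":1,"spin":0},{"x":0,"y":0,"z":0,"spin":0}]'
```

```text
time_s: 6.25
tcp_pos: [0.6229, 0.0422, 0.2361]
orientation: [-3.142, 0.0, 0.0]
contact_force: [0.0, 0.0, -2.4]
opening: 0.183
time_s: 6.45
tcp_pos: [0.6229, 0.0421, 0.2351]
orientation: [3.142, 0.0, 0.0]
contact_force: [0.3, 0.0, -2.1]
opening: 0.18
time_s: 6.65
tcp_pos: [0.6229, 0.0421, 0.2342]
orientation: [-3.142, 0.0, -0.0]
contact_force: [-0.4, 0.9, -3.0]
opening: 0.178
```

```bash
python3 -m crank '[{"x":0,"y":0,"z":1,"spin":0},{"x":0,"y":0,"z":0,"spin":0}]'
python3 -m crank '[{"x":0,"y":0,"z":1,"spin":0},{"x":0,"y":0,"z":0,"spin":0}]'
python3 -m crank '[{"x":0,"y":0,"z":1,"spin":0},{"x":0,"y":0,"z":0,"spin":0}]'
```

```text
time_s: 6.85
tcp_pos: [0.623, 0.0421, 0.2337]
orientation: [3.142, -0.0, 0.0]
contact_force: [-1.2, 0.6, -0.6]
opening: 0.18
time_s: 7.05
tcp_pos: [0.6231, 0.0421, 0.2328]
orientation: [3.142, -0.0, 0.0]
contact_force: [-0.6, 0.3, 1.0]
opening: 0.181
time_s: 7.25
tcp_pos: [0.6231, 0.0421, 0.2318]
orientation: [3.141, -0.001, 0.0]
contact_force: [-1.5, -0.7, 2.2]
opening: 0.184
```

Nose rests on the strip (about 4.5 N). Now feeling along it toward -y.

```bash
python3 -m crank '[{"x":0,"y":2,"z":0,"spin":0},{"x":0,"y":2,"z":0,"spin":0},{"x":0,"y":2,"z":0,"spin":0},{"x":0,"y":2,"z":0,"spin":0},{"x":0,"y":2,"z":0,"spin":0}]'
python3 -m crank '[{"x":0,"y":2,"z":0,"spin":0},{"x":0,"y":2,"z":0,"spin":0},{"x":0,"y":2,"z":0,"spin":0},{"x":0,"y":2,"z":0,"spin":0}]'
for i in 1 2 ; do python3 -m crank '[{"x":0,"y":1,"z":0,"spin":0},{"x":0,"y":1,"z":0,"spin":0}]'; done
```

```text
time_s: 7.75
tcp_pos: [0.6233, 0.0322, 0.2316]
orientation: [-3.141, -0.001, -0.0]
contact_force: [1.0, 3.4, 3.1]
opening: 0.18
time_s: 8.15
tcp_pos: [0.623, 0.024, 0.2314]
orientation: [-3.141, -0.0, -0.0]
contact_force: [0.2, 3.1, 2.7]
opening: 0.18
time_s: 8.35
tcp_pos: [0.623, 0.0221, 0.2313]
orientation: [-3.141, 0.0, -0.0]
contact_force: [-0.6, 3.3, 1.8]
opening: 0.18
time_s: 8.55
tcp_pos: [0.6229, 0.0202, 0.2313]
orientation: [-3.141, 0.0, 0.0]
contact_force: [-0.2, 2.4, 2.1]
opening: 0.183
```

```bash
python3 -m crank '[{"x":0,"y":1,"z":0,"spin":0},{"x":0,"y":1,"z":0,"spin":0},{"x":0,"y":1,"z":0,"spin":0}]'
python3 -m crank '[{"x":0,"y":1,"z":0,"spin":0}]'
python3 -m crank '[{"x":0,"y":1,"z":0,"spin":0}]'
python3 -m crank '[{"x":0,"y":1,"z":0,"spin":0}]'
python3 -m crank '[{"x":0,"y":1,"z":0,"spin":0}]'
python3 -m crank '[{"x":0,"y":1,"z":0,"spin":0}]'
```

```text
time_s: 8.85
tcp_pos: [0.6229, 0.0171, 0.2313]
orientation: [-3.142, 0.0, 0.0]
contact_force: [0.5, 3.7, 1.5]
opening: 0.181
time_s: 8.95
tcp_pos: [0.6229, 0.0161, 0.2313]
orientation: [3.142, 0.0, 0.0]
contact_force: [-1.1, 3.1, 2.8]
opening: 0.178
time_s: 9.05
tcp_pos: [0.6229, 0.015, 0.2313]
orientation: [3.142, 0.0, -0.0]
contact_force: [-0.9, 3.2, 2.1]
opening: 0.184
time_s: 9.15
tcp_pos: [0.6225, 0.0133, 0.2306]
orientation: [3.139, 0.001, 0.0]
contact_force: [0.0, 0.2, -2.6]
opening: 0.178
time_s: 9.25
tcp_pos: [0.622, 0.0121, 0.2296]
orientation: [3.139, 0.003, 0.0]
contact_force: [0.6, 0.4, -2.9]
opening: 0.181
time_s: 9.35
tcp_pos: [0.6221, 0.0114, 0.2297]
orientation: [3.14, 0.003, -0.0]
contact_force: [0.3, -0.5, -1.8]
opening: 0.177
```

Force dropped at y≈13 mm: the gap, agreeing with the depth picture (centre ≈10 mm). Centre and lower.

```bash
python3 -m crank '[{"x":0.3,"y":1,"z":0,"spin":0},{"x":0,"y":0.3,"z":2,"spin":0},{"x":0,"y":0,"z":2,"spin":0},{"x":0,"y":0,"z":2,"spin":0},{"x":0,"y":0,"z":0,"spin":0}]'
python3 -m crank '[{"x":0,"y":0,"z":1.5,"spin":0},{"x":0,"y":0,"z":0,"spin":0}]'
python3 -m crank '[{"x":0,"y":0,"z":1.5,"spin":0},{"x":0,"y":0,"z":0,"spin":0}]'
python3 - <<'E'
from h import *
st();snap('wrist','wrist5')
E
```

```text
time_s: 9.85
tcp_pos: [0.623, 0.0109, 0.2247]
orientation: [-3.142, 0.001, 0.0]
contact_force: [0.1, -0.4, -2.2]
opening: 0.182
time_s: 10.05
tcp_pos: [0.6232, 0.0109, 0.2236]
orientation: [3.142, 0.0, 0.0]
contact_force: [0.3, 0.2, -1.9]
opening: 0.178
time_s: 10.25
tcp_pos: [0.6232, 0.0109, 0.2221]
orientation: [-3.142, 0.0, -0.0]
contact_force: [0.3, -0.3, -2.1]
opening: 0.185
{'time_s': 10.25, 'tcp_pos': [0.6232, 0.0109, 0.2221], 'orientation': [-3.1415, 0.0003, -0.0], 'contact_force': [0.2999, -0.2655, -2.0524], 'ft_torque': [-0.0291, -0.021, 0.0635], 'opening': 0.1845, 'qpos': [-0.1452, 0.1816, 1.7184, 0.0, 1.2419, -0.1452]}
```

View pics/wrist5.png

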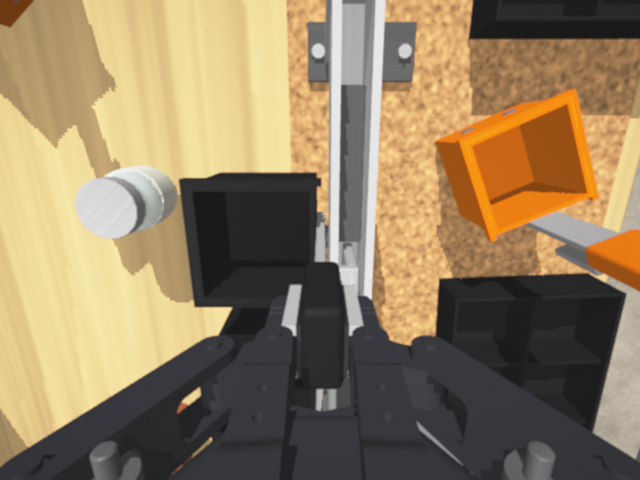

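```bash
python3 -m crank '[{"x":0,"y":0,"z":1,"spin":0},{"x":0,"y":0,"z":1,"spin":0},{"x":0,"y":0,"z":0,"spin":0}]'
python3 -m crank '[{"x":0,"y":0,"z":1,"spin":0},{"x":0,"y":0,"z":0,"spin":0}]'
python3 -m crank '[{"x":0,"y":0,"z":1,"spin":0},{"x":0,"y":0,"z":0,"spin":0}]'
python3 -m crank '[{"x":0,"y":0,"z":0.5,"spin":0},{"x":0,"y":0,"z":0,"spin":0}]'
```

```text
time_s: 10.6
tcp_pos: [0.6231, 0.0109, 0.2201]
orientation: [-3.142, 0.0, -0.0]
contact_force: [0.3, 0.3, -2.3]
opening: 0.179
time_s: 10.8
tcp_pos: [0.6232, 0.0109, 0.2191]
orientation: [-3.142, 0.0, -0.0]
contact_force: [-0.6, -0.2, -2.6]
opening: 0.181
time_s: 11.0
tcp_pos: [0.6232, 0.0109, 0.2181]
orientation: [-3.142, 0.0, 0.0]
contact_force: [0.1, -0.0, -1.9]
opening: 0.181
time_s: 11.2
tcp_pos: [0.6233, 0.0108, 0.2181]
orientation: [3.142, -0.0, 0.0]
contact_force: [-0.7, 0.8, -1.9]
opening: 0.182
```

```bash
python3 -m crank '[{"x":0,"y":0,"z":0.5,"spin":0},{"x":0,"y":0,"z":0,"spin":0}]'
python3 -m crank '[{"x":0,"y":0,"z":0.5,"spin":0},{"x":0,"y":0,"z":0,"spin":0}]'
python3 -m crank '[{"x":0,"y":0,"z":0.5,"spin":0},{"x":0,"y":0,"z":0,"spin":0}]'
```

```text
time_s: 11.4
tcp_pos: [0.6234, 0.0108, 0.218]
orientation: [3.141, -0.0, 0.0]
contact_force: [-1.9, -0.1, 0.6]
opening: 0.18
time_s: 11.6
tcp_pos: [0.6234, 0.0108, 0.218]
orientation: [3.141, -0.0, 0.0]
contact_force: [-2.7, 0.0, 4.2]
opening: 0.181
time_s: 11.8
tcp_pos: [0.6234, 0.0108, 0.218]
orientation: [3.141, -0.001, 0.0]
contact_force: [-3.7, 1.1, 6.1]
opening: 0.183
```

```bash
python3 -m crank '[{"x":0,"y":0,"z":-1.1,"spin":0},{"x":0,"y":0,"z":0,"spin":0},{"x":0,"y":0,"z":0,"spin":0}]'
python3 - <<'E'
from h import *
st();c=snap('wrist','wrist6');P=pts(c)*1000;g=c['pixels'].max(-1)
for r in (260,268,274): print(r,[P[r,j].round(0).astype(int).tolist() for j in range(340,362,3)])
m=np.zeros((480,640),bool);m[280:380,305:340]=1;m&=(g<70);print('blocktop',np.median(P[m],0))
s=snap('side','side6');cv2.imwrite('pics/s6.png',cv2.resize(s['pixels'][100:340,180:380],None,fx=2.5,fy=2.5,interpolation=cv2.INTER_CUBIC))
E
```

```text
time_s: 12.1
tcp_pos: [0.6235, 0.0108, 0.218]
orientation: [3.142, -0.001, 0.0]
contact_force: [-3.1, 0.2, 4.1]
opening: 0.182
{'time_s': 12.1, 'tcp_pos': [0.6235, 0.0108, 0.218], 'orientation': [3.1415, -0.0007, 0.0], 'contact_force': [-3.079, 0.2223, 4.1296], 'ft_torque': [0.0827, 0.41, 0.0296], 'opening': 0.1816, 'qpos': [-0.1451, 0.1852, 1.7221, 0.0, 1.2336, -0.1452]}
260 [[634, 8, 158], [635, 14, 174], [636, 21, 192], [637, 22, 193], [639, 22, 192], [640, 22, 193], [645, 11, 165], [645, 17, 180]]
268 [[632, 22, 204], [634, 21, 203], [635, 22, 206], [636, 22, 204], [638, 22, 204], [639, 22, 205], [641, 22, 204], [645, 12, 181]]
274 [[632, 19, 206], [634, 19, 205], [635, 19, 205], [636, 19, 205], [638, 19, 205], [639, 19, 205], [641, 19, 205], [645, 9, 182]]
blocktop [623.28473292  19.77005259 254.86712229]
```

View pics/s6.png

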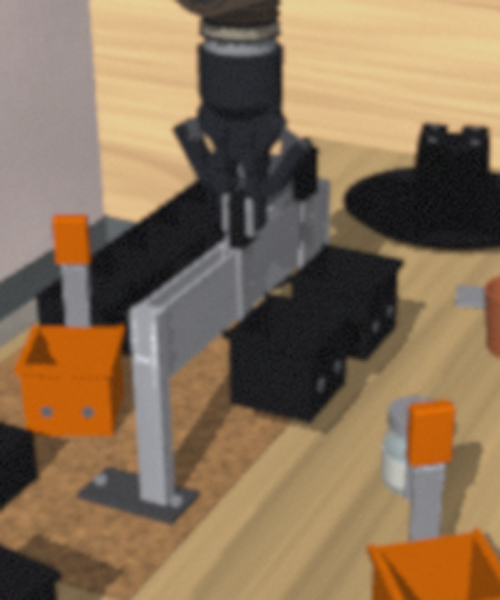

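Bridge top at 205 mm = home. Unload, then release gently.

```bash
python3 -m crank '[{"x":-0.5,"y":0,"z":-0.8,"spin":0},{"x":0,"y":0,"z":0,"spin":0},{"x":0,"y":0,"z":0,"spin":0}]'
python3 -m crank '[{"x":0,"y":0,"z":-0.4,"spin":0},{"x":0,"y":0,"z":0,"spin":0}]'
```

```text
time_s: 12.5
tcp_pos: [0.6234, 0.0108, 0.218]
orientation: [-3.142, -0.002, -0.0]
contact_force: [2.1, 0.8, 0.6]
opening: 0.181
time_s: 12.7
tcp_pos: [0.6227, 0.0108, 0.218]
orientation: [-3.142, 0.0, -0.0]
contact_force: [1.9, -0.4, -0.4]
opening: 0.181
```

```bash
python3 -m crank '[{"x":0,"y":0,"z":0,"spin":0},{"x":0,"y":0,"z":0,"spin":0}]' 15 20
python3 -m crank '[{"x":0,"y":0,"z":0,"spin":0},{"x":0,"y":0,"z":0,"spin":0},{"x":0,"y":0,"z":0,"spin":0}]' 18
python3 -m crank '[{"x":0,"y":0,"z":0,"spin":0},{"x":0,"y":0,"z":0,"spin":0},{"x":0,"y":0,"z":0,"spin":0},{"x":0,"y":0,"z":0,"spin":0},{"x":0,"y":0,"z":0,"spin":0}]' 40
python3 - <<'E'
from h import *
st();c=snap('wrist','wrist7')
E
```

```text
time_s: 12.9
tcp_pos: [0.6224, 0.0109, 0.2181]
orientation: [-3.142, 0.001, -0.0]
contact_force: [0.1, -0.4, -0.6]
opening: 0.177
time_s: 13.2
tcp_pos: [0.6223, 0.0109, 0.2183]
orientation: [-3.141, 0.002, 0.0]
contact_force: [0.2, -0.2, -1.4]
opening: 0.207
time_s: 13.7
tcp_pos: [0.6228, 0.0108, 0.2187]
orientation: [3.142, -0.0, 0.0]
contact_force: [1.3, -0.5, -0.7]
opening: 0.47
{'time_s': 13.7, 'tcp_pos': [0.6228, 0.0108, 0.2187], 'orientation': [3.1416, -0.0002, 0.0], 'contact_force': [1.3453, -0.4547, -0.7182], 'ft_torque': [0.0241, -0.0146, 0.0065], 'opening': 0.47, 'qpos': [-0.1453, 0.1834, 1.7227, -0.0, 1.2353, -0.1453]}
```

View pics/wrist7.png

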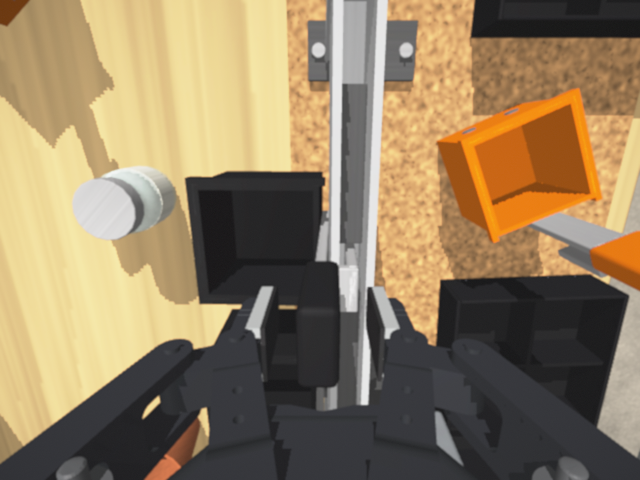

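Released; the block (319,325) is clear of both pads, the pot hangs with a slight natural lean. Retreating straight up and checking.

```bash
python3 -m crank '[{"x":0,"y":0,"z":-10,"spin":0},{"x":0,"y":0,"z":-25,"spin":0},{"x":0,"y":0,"z":-30,"spin":0},{"x":0,"y":0,"z":-30,"spin":0},{"x":0,"y":0,"z":-15,"spin":0}]'
python3 -m crank '[{"x":0,"y":0,"z":0,"spin":0},{"x":0,"y":0,"z":0,"spin":0},{"x":0,"y":0,"z":0,"spin":0},{"x":0,"y":0,"z":0,"spin":0},{"x":0,"y":0,"z":0,"spin":0}]'
cat > chk.py <<'E'
from h import *
import sys
np.set_printoptions(suppress=True,linewidth=200,precision=1)
t=sys.argv[1]
st();c=snap('wrist','wrist'+t);s=snap('side','side'+t)
P=pts(c)*1000;g=c['pixels'].max(-1)
for nm,yc in(('loose',11),('neigh',-141)):
    reg=(abs(P[...,1]-yc)<30)&(abs(P[...,0]-622)<30)&(c['z_map']>0)
    k=reg&(P[...,2]>248)&(P[...,2]<264)&(g<80);q=P[k]
    if len(q)>20:print(nm,'blocktop',len(q),cv2.minAreaRect(q[:,:2].astype(np.float32)),np.median(q,0))
    k=(abs(P[...,1]-yc)<70)&(P[...,0]>480)&(P[...,0]<625)&(P[...,2]>125)&(P[...,2]<145)&(g<80);q=P[k]
    if len(q)>20:print(nm,'rim',len(q),cv2.minAreaRect(q[:,:2].astype(np.float32)),'z at low/high x',np.median(q[q[:,0]<540,2]),np.median(q[q[:,0]>600,2]))
    k=reg&(P[...,2]>201)&(P[...,2]<210)&(g>90);q=P[k]
    if len(q):print(nm,'bridge',q.min(0),q.max(0),np.median(q,0))
cv2.imwrite('pics/s%s.png'%t,cv2.resize(s['pixels'][100:340,180:380],None,fx=2.5,fy=2.5,interpolation=cv2.INTER_CUBIC))
E
python3 chk.py 8
```

```text
time_s: 14.25
tcp_pos: [0.6238, 0.0107, 0.3333]
orientation: [3.141, -0.006, 0.0]
contact_force: [-0.0, 0.8, 0.5]
opening: 0.468
time_s: 14.75
tcp_pos: [0.6224, 0.0109, 0.3271]
orientation: [-3.141, 0.002, -0.0]
contact_force: [0.0, -0.4, 0.9]
opening: 0.467
{'time_s': 14.75, 'tcp_pos': [0.6224, 0.0109, 0.3271], 'orientation': [-3.1412, 0.0025, -0.0], 'contact_force': [0.0265, -0.3661, 0.8868], 'ft_torque': [0.051, 0.0254, -0.0077], 'opening': 0.4675, 'qpos': [-0.1453, 0.1165, 1.6008, 0.0, 1.4268, -0.1453]}
loose blocktop 1111 ((621.2002563476562, 10.579614639282227), (15.93126106262207, 32.91337203979492), 1.5203170776367188) [621.1  12.1 254.8]
loose rim 2216 ((576.724609375, 10.380134582519531), (92.41825866699219, 89.93022155761719), 89.32183837890625) z at low/high x 132.2893725236077 134.79836358697355
loose bridge [628.5 -17.4 201.3] [648.2  26.3 209.9] [635.8  10.7 205.6]
neigh blocktop 184 ((622.2081298828125, -116.0899658203125), (10.069194793701172, 14.877458572387695), 88.94355773925781) [ 622.5 -115.2  255.4]
neigh rim 1239 ((574.720947265625, -124.34169006347656), (92.47178649902344, 90.71378326416016), 89.91673278808594) z at low/high x 135.5263366945678 135.23810086791377
neigh bridge [ 618.8 -162.   201. ] [ 652.  -112.4  209.6] [ 635.3 -122.9  205.4]
```

View pics/s8.png

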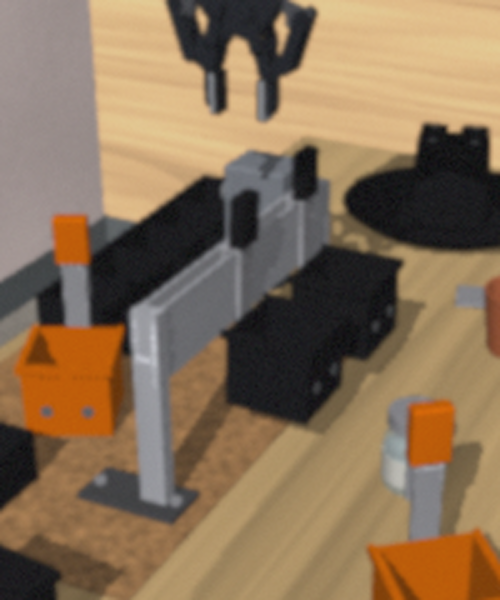

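View pics/wrist8.png

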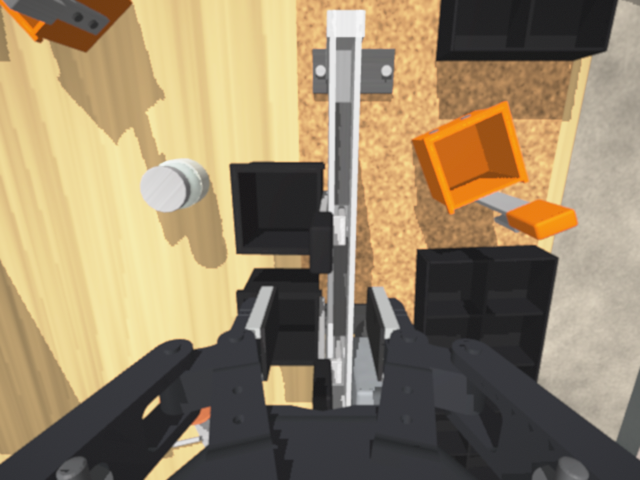

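```bash
python3 -m crank '[{"x":0,"y":0,"z":0,"spin":0},{"x":0,"y":0,"z":0,"spin":0},{"x":0,"y":0,"z":0,"spin":0},{"x":0,"y":0,"z":0,"spin":0},{"x":0,"y":0,"z":0,"spin":0}]'
python3 chk.py 9
python3 - <<'E'
from h import *
env.sign_off()
E
```

```text
time_s: 15.35
tcp_pos: [0.6228, 0.0108, 0.3287]
orientation: [3.142, -0.0, -0.0]
contact_force: [-0.3, -0.1, -0.5]
opening: 0.466
{'time_s': 15.35, 'tcp_pos': [0.6228, 0.0108, 0.3287], 'orientation': [3.1416, -0.0001, -0.0], 'contact_force': [-0.2948, -0.082, -0.4589], 'ft_torque': [0.0204, -0.0219, -0.0347], 'opening': 0.466, 'qpos': [-0.1453, 0.1153, 1.5992, -0.0, 1.427, -0.1453]}
loose blocktop 1094 ((621.3626098632812, 10.489372253417969), (33.257389068603516, 15.517621994018555), 89.51241302490234) [621.1  11.9 254.8]
loose rim 2223 ((577.0695190429688, 10.17074203491211), (92.09143829345703, 89.80464935302734), 89.75565338134766) z at low/high x 132.26756354890568 134.8568887502301
loose bridge [623.1  -5.9 201. ] [647.7  26.7 209.9] [635.3  10.9 205.6]
neigh blocktop 210 ((621.9285278320312, -116.94147491455078), (14.906691551208496, 11.899362564086914), 0.17861157655715942) [ 622.4 -116.3  255.3]
neigh rim 1234 ((574.5015258789062, -124.13160705566406), (92.41936492919922, 90.81590270996094), 89.88941955566406) z at low/high x 135.51802095262957 135.30454657074964
neigh bridge [ 627.8 -161.2  201.3] [ 652.  -112.5  208.1] [ 635.2 -122.7  205.5]
the job is handed in; nothing more can be done
```

The loose hooked pot is hanging home on the rail, and I handed the job in at about 15.4 s of the 53 s allowed.

- **How it went:** I lifted the hook over the lip and let the nose down onto the strip at about 4–5 N. I then felt along the strip towards -y until the force dropped at world y ≈ 13 mm. That agreed with the depth image, which put the gap's centre at about 10 mm. I centred the hook and lowered until the bridge sat on the lip. The most it pressed there, in the readings, was about 8–9 N. Then I unloaded it, let go and backed straight up.
- **Height:** the bridge top is 205.6 mm above the bench, against 205.5 mm for the neighbour.
- **Stillness:** two looks 0.6 s apart agree to within about 0.4 mm, and the gripper was well clear above it.
- **Lean:** the pot tilts about 2° towards the robot as it hangs freely. The fixed neighbour shows about 0°.
- **Other objects:** I saw nothing else disturbed in the pictures, but I did not measure each object again.
- **Refused call:** my first move call was rejected as invalid before anything moved, because the rows lacked some keys.

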